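Set up the recipe easel from the board rack

ROBOT

A 6-joint arm with a two-finger parallel gripper is mounted at the origin on the work surface. World frame = base frame: x ahead of the robot, y to its left, z up, the work surface at z = 0. Lengths are in m, angles in rad, forces in N, time in s.
With the tool pointing down it reaches from about 0.275 to 0.825 m from the base axis. Payload 5.2 kg.
Tool frame: the origin (TCP) lies at the very end of the fingers, on their centre line; the grasp point (between the pads) lies 19 mm behind it; z points along the fingers, y is the line along which they close (so a half turn about z gives the same grasp; the last joint's range is limited). The gripper opens to 93 mm and grips with 3 to 60 N. Pads are 15 mm wide; open, the fingers measure 128 mm over their backs; the gripper's body (75 mm by 188 mm) begins 65 mm behind the grasp point.
Start: joints at [0.989, 0.259, 1.535, -0, 1.348, -0.203], TCP at [0.203, 0.511, 0.219] pointing down, gripper open.
Joint ranges: [-3.14, 3.14], [-0.91, 2.08], [0.19, 2.58], [-1.22, 4.36], [0.22, 2.71], [-3.12, 3.12]. Speed limits (rad/s): [2.57, 2.57, 3.14, 3.14, 3.14, 3.14].

INTERFACE

Orientations are given as a 3x3 rotation matrix whose columns are the frame's x, y, z axes.
In Python, from rig import bot gives the robot as it stands.
- The arm moves only by the shell command python3 -m pendant 'ROWS'. ROWS is JSON, a list of rows, each an object of numbers: "rx", "ry", "rz": the turn, a rotation vector about the tool's x, y, z in degrees; "tx", "ty", "tz": the shift along the tool's x, y, z in m; "fingers": the finger opening in m, from 0 to 0.093. A call has 1 to 20 rows; each row is the pose to reach, as a shift and turn from the pose commanded when the call began, along the tool's axes at that moment; what a row does not reach only later rows make up. A row lasts 1/8 s, in which the tool goes at most 62.5 mm and 10.7 degrees, less where a joint would pass 70% of its speed; a pose out of reach is approached as far as the arm can. A call with a gripper value outside its range is refused whole. The fingers move at their own pace and stop on an object; the grip force is fixed at half the most. Time passes only in rows, so rows that repeat a pose let the fingers close. It gives the time, the measured TCP pose, the force, the opening and the grip force at its end, in the units of the state.
- bot.observe(): the state, without advancing time (a new reading comes with each control period).
- bot.read_camera(name): name is "scene" or "top" or "wrist"; returns a dict with "image" (420x560x3 uint8, blue, green, red), "vfov" (degrees; the focal length in pixels is half the picture's height over the tangent of half this angle, whatever the lens; pixels are square), "cx", "cy" (the principal point, pixels), "distortion" ([k1, k2, p1, p2, k3] as OpenCV has them; the pictures are not rectified), "R" (3x3) and "t" (3): a world point X has camera coordinates R X + t. Camera axes: x right, y down, z forward; pixel columns grow to the right and rows downward; lengths in m; the calibration is good to about 2 mm. A picture is of the moment at which its call begins. There is no depth.
- bot.hand_in(): hands the job in; it is judged then, once.
Trained networks look in a picture, given as the dict that the camera call returned (one of the last four; its "shot" number tells which), for a name from the list of things; names that differ only in an ending like _2 or _b are one class to them, and where a whole thing is asked for, a point or a joint stands for the part that bears it (a point fixed in the world has none). Each returns a list of dicts, best first, with "score" (0 to 1); they miss things now and then, are a little off and sometimes report something else, mostly with a low value. They report only what shows in the picture. A call takes as long as a camera call.
- bot.outline_of(query, picture): "mask" (420x560 bool, what is visible of it) and "bbox" ([left, top, right, bottom] in pixels, round what is visible of it).
The state is a dict: "clock": time; "joint_pos": joint angles; "qvel": joint speeds; "joint_efforts": joint torques, N m; "position": TCP position; "ee_rot": TCP orientation; "wrist_force": force on the tool from outside, world axes, zero at the start; "moment": the same for the moment, N m; "opening": opening from 0.0 (shut) to 1.0 (fully open); "grasp_force": force on a finger pad.
Only numpy, scipy, OpenCV 4.12 (cv2) and the standard library are available. Lean on these libraries where they do the work, as an engineer would, in place of code of your own. Each camera call takes 0.05 s, during which the arm holds its last target. There are 200 camera calls.

TASK

Set up the little recipe easel that is kept in the slotted rack: push its folding back leg out until it meets its stop, then lift the easel out and set it down gently on the striped serving board. It should stand by itself, leaning back on its leg, wholly on the board and about square to it, with the picture card facing the robot's side of the table. Leave the jar, the china and the small chopping board where they are.

Things in the scene. Friction and masses are not known exactly. Their poses are not given: they have to be found in the camera images.
- easel: Loose wooden recipe easel, about 0.5 kg: upright panel 14 mm thick (x), 180 wide (y), 158 high (z). Origin: centre of its underside. Front (picture card) faces -x, back +x. A ledge 26 mm deep crosses the front 28 to 48 mm up; the top 30 mm of both faces is bare: grip there, fingers front and back. Set up, it leans back 0.28 rad (16 deg), resting on the panel's rear lower edge and the leg's foot.
- leg (a joint): Angle of the dark gate-shaped leg on the easel's back, rad: 0 = folded flat against the back, pointing to the easel's +y; 1.57 = straight out to the rear (+x), against a fixed stop block. Starts part open, 0.5 to 0.95. No spring: a light friction hinge (0.02 N m) that stays where left. Push the free-end post outwards from inside, between leg and panel.
- leg_hinge (a point): Point on the leg's hinge line (parallel to the easel's z, at x +13, y -25 mm in its frame), 130 mm above the easel's underside. Its y axis points along the leg to the free end. The leg is a frame 10 mm thick, 96 mm long: posts 16 mm wide at the hinge and at the free end (80 to 96 mm out), two rails 16 mm high between; top 138 mm above the easel's underside.
- leg_foot (a point): Centre of the round black rubber foot (radius 7 mm) under the leg's free end, 88 mm from the hinge line and 34 mm above the level of the easel's underside. It is 7 mm above the surface when the easel stands on it.
- rack: Fixed wooden rack, 170 (x) by 224 (y) by 32 mm high, three slots along y, 17 mm wide, 22 deep (floor 10 mm above the table) at x -55, 0, +55 mm; end cheeks 45 mm high, 200 mm apart. Origin: centre of underside. The easel stands in the rear slot (+55), front to the robot, leaning up to 0.15 rad; a chopping board in the front slot. Rack and serving board may be on either side.
- serving_board: Fixed rectangular maple serving board with dark walnut stripes along its length: 220 mm (x) by 290 mm (y) by 18 mm thick. Origin: centre of its underside; its -x long edge is on the robot's side. The easel is to stand on it with its front towards this -x edge.
- chopping_board: Small loose wooden chopping board, 14 x 160 x 130 mm high, standing in the front slot of the rack. Origin: centre of its underside. Leave alone.
- relish_jar: Closed glass jar of yellow relish with a metal screw lid, 84 mm diameter, 134 mm high, on a dark round board 18 mm thick at the back of the table. Origin: centre of its underside. Leave alone.
- sugar_bowl: Cream china sugar bowl with lid, 104 mm diameter, 140 mm over its handles, 118 mm high, on a dark board 24 mm thick at the back. Origin: centre of its underside. Leave alone.
- cream_jug: Cream china jug, 86 mm diameter, 105 mm high, beside the sugar bowl. Origin: centre of its underside. Leave alone.
- small_bowl: Cream china bowl, 136 mm diameter, 36 mm high, at the back of the table. Origin: centre of its underside. Leave alone.

How it is judged:
By the outcome, as a careful person would: the job done as asked, in the order asked, and still so for the second after the job is handed in, with the robot touching nothing.
It also fails if it takes over 56 s, if anything falls off the work surface, if the arm or the gripper's body presses on something with over 40 N, if the wrist force passes 120 N, or if a joint passes its speed limit or range.

## Working session

There is one attempt and no reset: what is moved stays moved. The work goes in short steps, Python scripts to look and compute and a shell command to move; the robot and the scene stay as the last step left them, time stands still between calls to the robot, and variables do not carry over. Pictures are saved under pics/ and viewed, at most 13 in all, crops included, and the job is handed in when it is done.

```bash
mkdir -p pics; ls; python3 - <<'E'
from rig import bot
import cv2,numpy as np
for n in ("scene","top"):
    p=bot.read_camera(n); cv2.imwrite(f"pics/{n}1.png",p["image"]); 
    print(n,p["vfov"],p["cx"],p["cy"],p["distortion"],np.round(p["R"],3).tolist(),np.round(p["t"],3))
    for q in ("easel","leg","rack","serving_board","chopping_board","leg_foot"):
        r=bot.outline_of(q,p); print(q,[(round(a["score"],2),a["bbox"]) for a in r[:2]])
print(bot.observe())
E
```

```text
pics
scene 46.70077613903144 275.15703424098 211.66955917020712 [-0.06023457  0.          0.          0.          0.        ] [[0.003, 1.0, -0.007], [0.668, -0.007, -0.744], [-0.744, -0.002, -0.668]] [-0.011 -0.314  1.59 ]
easel [(0.85, [339.1, 166.8, 424.1, 230.9])]
leg [(0.66, [363.6, 183.6, 410.2, 232.8])]
rack [(0.76, [321.2, 172.6, 421.3, 225.5])]
serving_board [(0.96, [115.8, 181.2, 260.9, 255.4]), (0.65, [338.3, 167.5, 423.7, 232.4])]
chopping_board [(0.76, [335.8, 146.2, 403.1, 184.4])]
leg_foot [(0.84, [361.5, 176.3, 410.4, 230.5])]
top 55.66661368082049 280.4039940399487 203.37231395329738 [-0.09314923  0.          0.          0.          0.        ] [[0.009, -1.0, -0.009], [-0.982, -0.007, -0.19], [0.189, 0.011, -0.982]] [0.022 0.615 0.962]
easel [(0.59, [141.8, 204.0, 228.0, 259.3])]
leg [(0.44, [165.3, 204.3, 195.3, 231.7])]
rack [(0.85, [149.6, 233.8, 243.5, 302.3])]
serving_board [(0.73, [308.1, 195.8, 431.4, 307.5])]
chopping_board [(0.9, [147.0, 285.7, 229.3, 296.7])]
leg_foot [(0.61, [166.5, 208.3, 194.6, 233.3])]
{'clock': 0.7, 'joint_pos': array([ 9.89234876e-01,  2.58586697e-01,  1.53497721e+00, -6.23003218e-06,
        1.34800853e+00, -2.02783798e-01]), 'qvel': array([-0.00116894, -0.00076788,  0.00092852,  0.00032604,  0.00159041,
        0.00100953]), 'joint_efforts': array([-1.41889817e-03, -4.37063348e+01, -2.84261799e+01,  7.19815353e-02,
        3.07646580e-02,  4.20375329e-05]), 'position': array([0.20336088, 0.51103644, 0.21866907]), 'ee_rot': array([[-9.29117844e-01,  3.69783763e-01,  1.61811858e-05],
       [ 3.69783764e-01,  9.29117844e-01,  1.35529546e-05],
       [-1.00225659e-05,  1.85758318e-05, -1.00000000e+00]]), 'wrist_force': array([-8.13222303e-01, -5.41273899e-04,  2.31662204e-01]), 'moment': array([0.01227615, 0.03754712, 0.0421816 ]), 'grasp_force': 0.0, 'opening': 1.00023034847672}
```

```bash
python3 - <<'E'
import cv2,numpy as np
a=cv2.imread("pics/top1.png");b=cv2.imread("pics/scene1.png")
A=cv2.resize(a[170:330,120:450],None,fx=2.4,fy=2.4,interpolation=2)
cv2.imwrite("pics/c_top.png",A)
B=cv2.resize(b[130:270,100:440],None,fx=2.3,fy=2.3,interpolation=2)
cv2.imwrite("pics/c_scene.png",B)
E
```

```text
(no output)
```

View pics/c_top.png

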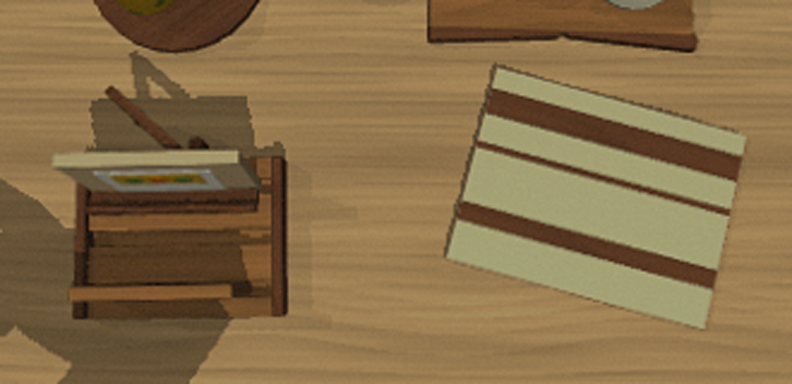

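View pics/c_scene.png

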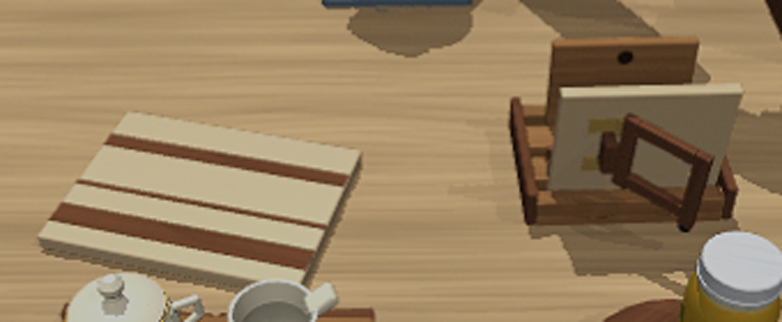

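The top view shows the easel in the rear slot at the left (+y), with its top edge at about (143,234)–(219,233) full frame. The leg points back-left to about (165,207). The striped board on the right is yawed about -15°, with corners near (326,197), (431,225), (414,307) and (305,277).

```bash
cat > h.py <<'E'
import numpy as np,cv2
from scipy.optimize import least_squares
from scipy.spatial.transform import Rotation as Ro
def K(p):
    f=p["image"].shape[0]/2/np.tan(np.radians(p["vfov"])/2)
    return np.array([[f,0,p["cx"]],[0,f,p["cy"]],[0,0,1]])
def proj(p,X):
    return cv2.projectPoints(np.atleast_2d(np.array(X,float)),cv2.Rodrigues(np.array(p["R"]))[0],np.array(p["t"]),K(p),np.array(p["distortion"]))[0][:,0]
def onz(p,uv,z):
    n=cv2.undistortPoints(np.array(uv,float).reshape(-1,1,2),K(p),np.array(p["distortion"]))[:,0]
    R=np.array(p["R"]);c=-R.T@np.array(p["t"])
    d=np.c_[n,np.ones(len(n))]@R
    return c+d*((z-c[2])/d[:,2])[:,None]
def easelT(v,P):   # v: x,y,yaw,lean(+ = top back),z
    return Ro.from_euler("ZY",[v[2],v[3]]).apply(np.array(P))+[v[0],v[1],v[4]]
def legpt(th,r,z,off=0):
    return [.013+r*np.sin(th)+off*np.cos(th),-.025+r*np.cos(th)-off*np.sin(th),z]
E
python3 - <<'E'
from h import *
from rig import bot
T=bot.read_camera("top");S=bot.read_camera("scene")
ct=lambda a:np.array(a)/2.4+[120,170]
cs=lambda a:np.array(a)/2.3+[100,130]
bt=onz(T,ct([(495,65),(746,133),(705,328),(445,257)]),.018)
bs=onz(S,cs([(360,152),(128,112),(40,237),(303,285)]),.018)
for b in(bt,bs):
    print(np.round(b,3).tolist(),b.mean(0),[np.linalg.norm(b[i]-b[i-1]) for i in range(4)])
print("board yaw",[np.degrees(np.arctan2(*(-(bt[1]-bt[0])[[0]],-(bt[1]-bt[0])[1])))])
# rack cheeks tops
print("rack",np.round(onz(T,ct([(80,318),(285,314),(272,146)]),.045),3).tolist())
def res(v):
    th=v[4]; e=[v[0],v[1],v[2],v[3],.010]
    pt=easelT(e,[(.007,.09,.158),(.007,-.09,.158),(-.007,.09,.158),(-.007,-.09,.158),legpt(th,.096,.138)])
    ps=easelT(e,[(.007,.09,.158),(.007,-.09,.158),legpt(th,.096,.138,-.0),legpt(th,.088,.030)])
    r=[proj(T,pt)-ct([(54,154),(238,151),(57,167),(240,163),(109,90)]),proj(S,ps)-cs([(742,92),(562,92),(710,160),(685,229)])]
    return np.concatenate(r).ravel()
s=least_squares(res,[.6,.2,0,0,.7]);print(np.round(s.x,4),np.round(s.fun,1))
print("joint6",bot.observe()["clock"])
E
```

```text
[[0.64, -0.095, 0.018], [0.565, -0.375, 0.018], [0.353, -0.319, 0.018], [0.429, -0.039, 0.018]] [ 0.496768   -0.20685468  0.018     ] [np.float64(0.2190694284841198), np.float64(0.2894296272556759), np.float64(0.2189625154227606), np.float64(0.28969472237084515)]
[[0.43, -0.039, 0.018], [0.353, -0.315, 0.018], [0.563, -0.37, 0.018], [0.634, -0.09, 0.018]] [ 0.49488826 -0.2033108   0.018     ] [np.float64(0.21018641721333495), np.float64(0.2865968155573784), np.float64(0.21727381684470734), np.float64(0.28817679900370485)]
board yaw [array([15.05734164])]
rack [[0.36, 0.346, 0.045], [0.368, 0.129, 0.045], [0.544, 0.148, 0.045]]
[0.5013 0.2518 0.0261 0.0894 0.7178] [-0.5 -0.3  0.8 -0.2 -2.2  0.3 -0.2  0.9 -0.8 -0.7 -0.2  0.3 -1.2  1.9
 -0.  -0.8 -1.2 -0.1]
joint6 0.8
```

```bash
cat >> h.py <<'E'
def downR(yaw,lean=0):  # tool y = easel +x, tool z = -easel z
    E=Ro.from_euler("ZY",[yaw,lean]).as_matrix()
    return np.c_[E[:,1],E[:,0],-E[:,2]]
def go(o,wps):
    R0=np.array(o["ee_rot"]);p0=np.array(o["position"])
    for p,R in wps:
        print("t",np.round(R0.T@(np.array(p)-p0),4),"r",np.round(np.degrees(Ro.from_matrix(R0.T@R).as_rotvec()),2))
E
python3 - <<'E'
from h import *
from rig import bot
R=downR(.026)
go(bot.observe(),[((.545,.335,.26),R)])
E
```

```text
t [-0.3825 -0.0372 -0.0413] r [ 0.    0.   66.81]
```

```bash
python3 -m pendant '[{"tx":-0.19,"ty":-0.02,"tz":-0.041,"rz":30,"fingers":0},{"tx":-0.3825,"ty":-0.037,"tz":-0.041,"rz":66.8,"fingers":0},{"tx":-0.3825,"ty":-0.037,"tz":-0.041,"rz":66.8,"fingers":0},{"tx":-0.3825,"ty":-0.037,"tz":-0.041,"rz":66.8,"fingers":0},{"tx":-0.3825,"ty":-0.037,"tz":-0.041,"rz":66.8,"fingers":0},{"tx":-0.3825,"ty":-0.037,"tz":-0.041,"rz":66.8,"fingers":0},{"tx":-0.3825,"ty":-0.037,"tz":-0.041,"rz":66.8,"fingers":0},{"tx":-0.3825,"ty":-0.037,"tz":-0.041,"rz":66.8,"fingers":0},{"tx":-0.3825,"ty":-0.037,"tz":-0.041,"rz":66.8,"fingers":0},{"tx":-0.3825,"ty":-0.037,"tz":-0.041,"rz":66.8,"fingers":0},{"tx":-0.3825,"ty":-0.037,"tz":-0.041,"rz":66.8,"fingers":0}]'
python3 - <<'E'
from h import *
from rig import bot
p=bot.read_camera("wrist");cv2.imwrite("pics/w1.png",p["image"])
import pickle;pickle.dump(p,open("w1.pkl","wb"))
o=bot.observe();print(o["position"],o["wrist_force"])
v=[.5013,.2518,.0261,.0894,.01]
print(np.round(proj(p,easelT(v,[(.007,.09,.158),(.007,-.09,.158),legpt(.7178,.096,.138),legpt(.7178,0,.138)]))))
E
```

```text
[0.20336016 0.51104071 0.21868841] [ 1.24740032 -0.02109964 -1.04618746]
[[233. 602.]
 [ 69. 642.]
 [227. 618.]
 [135. 606.]]schema error: expected keys rx, ry, rz, tx, ty, tz, fingers
```

View pics/w1.png

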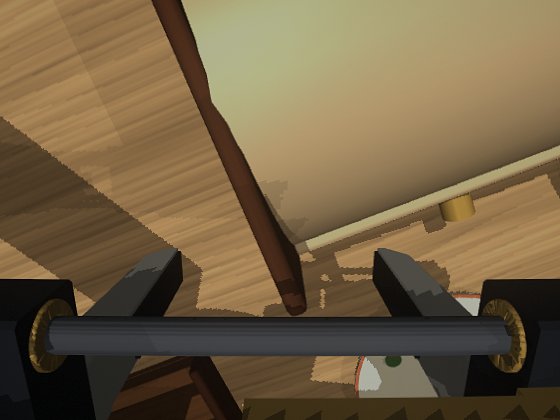

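The wrist view is from the start pose because the move was refused: every row needs all seven keys. It shows a cream panel with a dark bar ending near (295,305). I'll resend the move.

```bash
python3 -m pendant '[{"tx":-0.19,"ty":-0.02,"tz":-0.041,"rx":0,"ry":0,"rz":30,"fingers":0},{"tx":-0.3825,"ty":-0.037,"tz":-0.041,"rx":0,"ry":0,"rz":66.8,"fingers":0},{"tx":-0.3825,"ty":-0.037,"tz":-0.041,"rx":0,"ry":0,"rz":66.8,"fingers":0},{"tx":-0.3825,"ty":-0.037,"tz":-0.041,"rx":0,"ry":0,"rz":66.8,"fingers":0},{"tx":-0.3825,"ty":-0.037,"tz":-0.041,"rx":0,"ry":0,"rz":66.8,"fingers":0},{"tx":-0.3825,"ty":-0.037,"tz":-0.041,"rx":0,"ry":0,"rz":66.8,"fingers":0},{"tx":-0.3825,"ty":-0.037,"tz":-0.041,"rx":0,"ry":0,"rz":66.8,"fingers":0},{"tx":-0.3825,"ty":-0.037,"tz":-0.041,"rx":0,"ry":0,"rz":66.8,"fingers":0},{"tx":-0.3825,"ty":-0.037,"tz":-0.041,"rx":0,"ry":0,"rz":66.8,"fingers":0},{"tx":-0.3825,"ty":-0.037,"tz":-0.041,"rx":0,"ry":0,"rz":66.8,"fingers":0},{"tx":-0.3825,"ty":-0.037,"tz":-0.041,"rx":0,"ry":0,"rz":66.8,"fingers":0}]'
python3 - <<'E'
from h import *
from rig import bot
p=bot.read_camera("wrist");cv2.imwrite("pics/w2.png",p["image"])
o=bot.observe();print(o["position"],o["wrist_force"],o["clock"])
v=[.5013,.2518,.0261,.0894,.01]
print(np.round(proj(p,easelT(v,[(.007,.09,.158),(.007,-.09,.158),legpt(.7178,.096,.138),legpt(.7178,0,.138)]))))
print(proj(p,[o["position"]]))
E
```

```text
clock: 2.22
position: [0.5441, 0.3361, 0.26]
ee_rot: [[-0.028, 1.0, 0.0], [1.0, 0.028, 0.0], [0.0, 0.0, -1.0]]
wrist_force: [-0.2, 0.1, 0.9]
opening: 0.003
grasp_force: 0.0
[0.54433214 0.33591141 0.25994164] [-0.48382269 -0.89775047 -0.32810735] 2.275
[[245. 205.]
 [249. 408.]
 [330. 248.]
 [254. 329.]]
[[278.44596112 267.01262497]]
```

View pics/w2.png

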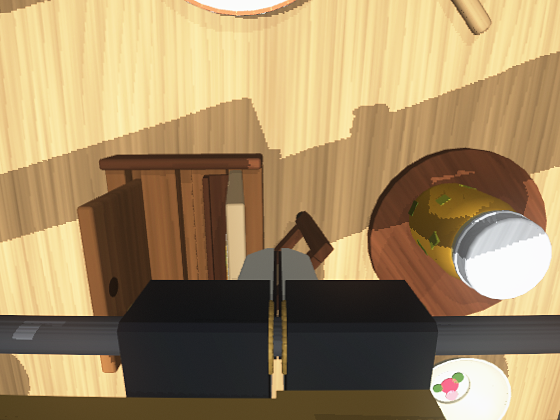

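The wrist view matches the fit: leg tip at (330,247), predicted (330,248), and panel corner at (244,203), predicted (245,205). Next I descend into the gap and push the leg.

```bash
python3 -m pendant '[{"tx":0,"ty":0.0115,"tz":0.05,"rx":0,"ry":0,"rz":0,"fingers":0},{"tx":0,"ty":0.0115,"tz":0.1,"rx":0,"ry":0,"rz":0,"fingers":0},{"tx":0,"ty":0.0115,"tz":0.13,"rx":0,"ry":0,"rz":0,"fingers":0},{"tx":0,"ty":0.0115,"tz":0.15,"rx":0,"ry":0,"rz":0,"fingers":0},{"tx":0,"ty":0.0115,"tz":0.15,"rx":0,"ry":0,"rz":0,"fingers":0},{"tx":-0.017,"ty":0.0135,"tz":0.15,"rx":0,"ry":0,"rz":0,"fingers":0},{"tx":-0.0345,"ty":0.0155,"tz":0.15,"rx":0,"ry":0,"rz":0,"fingers":0},{"tx":-0.044,"ty":0.024,"tz":0.15,"rx":0,"ry":0,"rz":0,"fingers":0},{"tx":-0.052,"ty":0.03,"tz":0.15,"rx":0,"ry":0,"rz":0,"fingers":0},{"tx":-0.06,"ty":0.036,"tz":0.15,"rx":0,"ry":0,"rz":0,"fingers":0},{"tx":-0.066,"ty":0.04,"tz":0.15,"rx":0,"ry":0,"rz":0,"fingers":0},{"tx":-0.074,"ty":0.043,"tz":0.15,"rx":0,"ry":0,"rz":0,"fingers":0},{"tx":-0.082,"ty":0.045,"tz":0.15,"rx":0,"ry":0,"rz":0,"fingers":0},{"tx":-0.088,"ty":0.046,"tz":0.15,"rx":0,"ry":0,"rz":0,"fingers":0},{"tx":-0.092,"ty":0.047,"tz":0.15,"rx":0,"ry":0,"rz":0,"fingers":0},{"tx":-0.092,"ty":0.047,"tz":0.15,"rx":0,"ry":0,"rz":0,"fingers":0}]'
```

```text
clock: 4.28
position: [0.5943, 0.2445, 0.1096]
ee_rot: [[-0.026, 1.0, -0.0], [1.0, 0.026, 0.0], [0.0, -0.0, -1.0]]
wrist_force: [0.3, 1.0, -0.5]
opening: 0.002
grasp_force: 0.4
```

```bash
for i in 1; do python3 -m pendant '[{"tx":-0.002,"ty":0,"tz":0,"rx":0,"ry":0,"rz":0,"fingers":0},{"tx":-0.004,"ty":0,"tz":0,"rx":0,"ry":0,"rz":0,"fingers":0},{"tx":-0.005,"ty":0,"tz":0,"rx":0,"ry":0,"rz":0,"fingers":0},{"tx":-0.005,"ty":0,"tz":0,"rx":0,"ry":0,"rz":0,"fingers":0}]'; done
python3 - <<'E'
from h import *
from rig import bot
p=bot.read_camera("scene");cv2.imwrite("pics/s2.png",cv2.resize(p["image"][140:250,310:450],None,fx=5,fy=5,interpolation=2))
o=bot.observe();print(o["wrist_force"],o["moment"],o["clock"])
E
```

```text
clock: 4.78
position: [0.5949, 0.2414, 0.1103]
ee_rot: [[-0.027, 1.0, 0.002], [1.0, 0.027, 0.003], [0.003, 0.002, -1.0]]
wrist_force: [0.1, 5.8, 1.8]
opening: 0.005
grasp_force: 3.2
[-0.12037599  6.11428187 -0.06455516] [1.02654842 0.07060016 0.05048886] 4.825
```

View pics/s2.png

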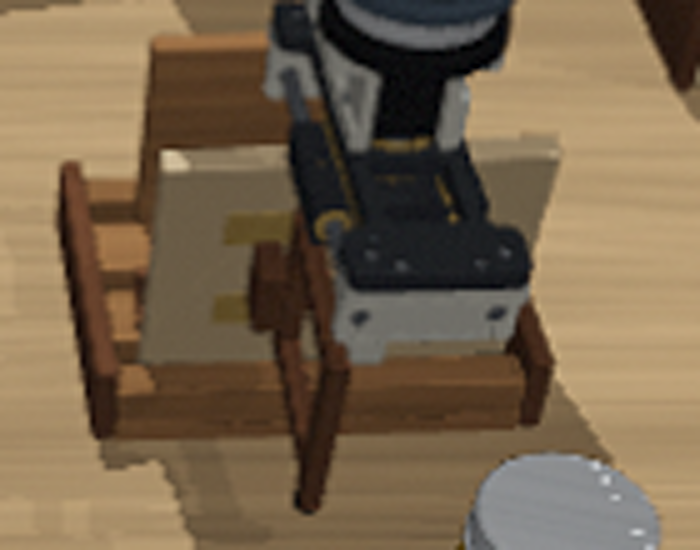

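The leg stands straight out against its block, with the foot at about (305,505) in the crop and 6 N reaction at the finger. I back off and go up.

```bash
python3 -m pendant '[{"tx":0.01,"ty":0,"tz":0,"rx":0,"ry":0,"rz":0,"fingers":0},{"tx":0.02,"ty":0,"tz":-0.02,"rx":0,"ry":0,"rz":0,"fingers":0},{"tx":0.03,"ty":0,"tz":-0.08,"rx":0,"ry":0,"rz":0,"fingers":0},{"tx":0.07,"ty":-0.03,"tz":-0.14,"rx":0,"ry":0,"rz":0,"fingers":0.04},{"tx":0.11,"ty":-0.05,"tz":-0.16,"rx":0,"ry":0,"rz":0,"fingers":0.06},{"tx":0.11,"ty":-0.05,"tz":-0.16,"rx":0,"ry":0,"rz":0,"fingers":0.06},{"tx":0.11,"ty":-0.05,"tz":-0.16,"rx":0,"ry":0,"rz":0,"fingers":0.06}]'
python3 - <<'E'
from h import *
from rig import bot
p=bot.read_camera("wrist");s=bot.read_camera("scene")
a=np.zeros((420,800,3),np.uint8);a[:,:400]=p["image"][:,80:480]
a[:300,400:]=cv2.resize(s["image"][140:240,310:440],(400,300),interpolation=2)
cv2.imwrite("pics/w3.png",a)
import pickle;pickle.dump((p,s),open("w3.pkl","wb"))
v=[.5013,.2518,.0261,.0894,.01]
q=easelT(v,[(.007,.09,.158),(.007,-.09,.158),(-.007,.09,.158),(-.007,-.09,.158),legpt(1.57,.096,.138)])
print(np.round(proj(p,q)-[80,0]));print(np.round((proj(s,q)-[310,140])*[400/130,3]+[400,0]))
E
```

```text
clock: 5.7
position: [0.5415, 0.3479, 0.269]
ee_rot: [[-0.027, 1.0, -0.0], [1.0, 0.027, -0.001], [-0.001, -0.0, -1.0]]
wrist_force: [-0.5, -0.4, -1.1]
opening: 0.383
grasp_force: 0.0
[[169. 217.]
 [173. 411.]
 [151. 218.]
 [158. 412.]
 [283. 329.]]
[[746.  91.]
 [502.  96.]
 [741.  78.]
 [499.  83.]
 [611. 212.]]
```

View pics/w3.png

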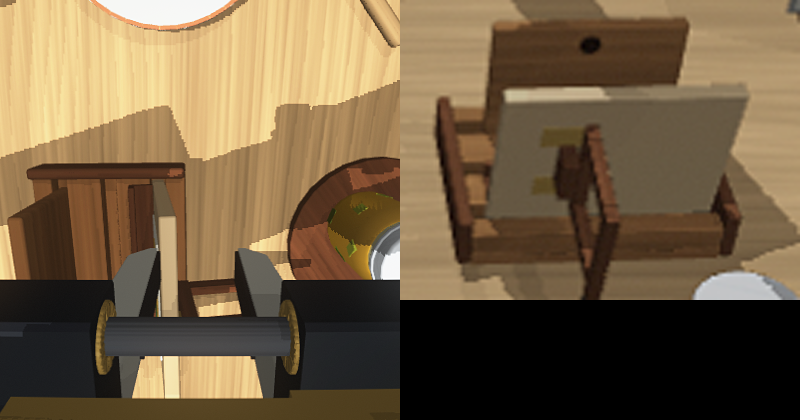

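The wrist crop shows the panel top edge at x=158–180 px, about 3 mm further back than the fit, so it leans a bit more. The scene crop shows the leg straight out and unmoved after release. Now the grasp.

```bash
python3 - <<'E'
from h import *
from rig import bot
v=[.5015,.2525,.026,.108,.01];R=downR(.026,.108)
go(bot.observe(),[(easelT(v,[(0,.003,h)])[0],R) for h in(.215,.171,.131)])
E
```

```text
t [-0.0902 -0.0194  0.0444] r [ 6.06  0.1  -0.06]
t [-0.0901 -0.024   0.0882] r [ 6.06  0.1  -0.06]
t [-0.0901 -0.0282  0.128 ] r [ 6.06  0.1  -0.06]
```

```bash
python3 -m pendant '[{"tx":-0.045,"ty":-0.01,"tz":0.02,"rx":3,"ry":0,"rz":0,"fingers":0.06},{"tx":-0.09,"ty":-0.0195,"tz":0.044,"rx":6,"ry":0,"rz":0,"fingers":0.06},{"tx":-0.09,"ty":-0.0195,"tz":0.044,"rx":6,"ry":0,"rz":0,"fingers":0.06},{"tx":-0.09,"ty":-0.0195,"tz":0.044,"rx":6,"ry":0,"rz":0,"fingers":0.06},{"tx":-0.09,"ty":-0.022,"tz":0.066,"rx":6,"ry":0,"rz":0,"fingers":0.06},{"tx":-0.09,"ty":-0.024,"tz":0.088,"rx":6,"ry":0,"rz":0,"fingers":0.06},{"tx":-0.09,"ty":-0.0265,"tz":0.11,"rx":6,"ry":0,"rz":0,"fingers":0.06},{"tx":-0.09,"ty":-0.0282,"tz":0.126,"rx":6,"ry":0,"rz":0,"fingers":0.06},{"tx":-0.09,"ty":-0.0282,"tz":0.128,"rx":6,"ry":0,"rz":0,"fingers":0.06}]'
python3 - <<'E'
from h import *
from rig import bot
p=bot.read_camera("wrist");s=bot.read_camera("scene")
a=np.zeros((420,800,3),np.uint8);a[:,:400]=p["image"][:,80:480]
a[:300,400:]=cv2.resize(s["image"][140:240,310:440],(400,300),interpolation=2)
cv2.imwrite("pics/w4.png",a)
E
```

```text
clock: 6.92
position: [0.5153, 0.2578, 0.1409]
ee_rot: [[-0.027, 0.994, -0.106], [1.0, 0.027, -0.003], [-0.0, -0.106, -0.994]]
wrist_force: [0.5, -0.1, -0.4]
opening: 0.643
grasp_force: 0.0
```

View pics/w4.png

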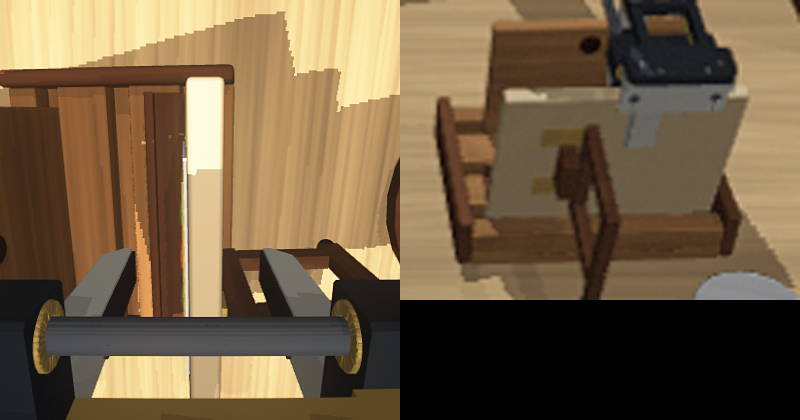

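The panel sits parallel between the fingers (187–222 px against tips at about 118 and 275), and the back finger is clear of the leg. Closing.

```bash
python3 -m pendant '[{"tx":0,"ty":0.002,"tz":0,"rx":0,"ry":0,"rz":0,"fingers":0},{"tx":0,"ty":0.002,"tz":0,"rx":0,"ry":0,"rz":0,"fingers":0},{"tx":0,"ty":0.002,"tz":0,"rx":0,"ry":0,"rz":0,"fingers":0},{"tx":0,"ty":0.002,"tz":0,"rx":0,"ry":0,"rz":0,"fingers":0},{"tx":0,"ty":0.002,"tz":0,"rx":0,"ry":0,"rz":0,"fingers":0},{"tx":0,"ty":0.002,"tz":0,"rx":0,"ry":0,"rz":0,"fingers":0}]'; python3 - <<'E'
from h import *
from rig import bot
o=bot.observe()
print(o["moment"])
p=np.array(o["position"])
go(o,[(p+[0,0,.012],np.array(o["ee_rot"])),(p+[0,0,.12],np.array(o["ee_rot"]))])
E
```

```text
clock: 7.78
position: [0.5169, 0.2574, 0.1415]
ee_rot: [[-0.026, 0.994, -0.106], [1.0, 0.026, -0.003], [-0.0, -0.107, -0.994]]
wrist_force: [-2.2, -0.6, 2.6]
opening: 0.154
grasp_force: 29.8
[-0.11085036  0.89202796  0.08319407]
t [-0.     -0.0013 -0.0119] r [0. 0. 0.]
t [-0.     -0.0128 -0.1193] r [0. 0. 0.]
```

```bash
python3 -m pendant '[{"tx":0,"ty":-0.0005,"tz":-0.005,"rx":0,"ry":0,"rz":0,"fingers":0},{"tx":0,"ty":-0.0015,"tz":-0.012,"rx":0,"ry":0,"rz":0,"fingers":0},{"tx":0,"ty":-0.003,"tz":-0.024,"rx":0,"ry":0,"rz":0,"fingers":0},{"tx":0,"ty":-0.0045,"tz":-0.04,"rx":0,"ry":0,"rz":0,"fingers":0},{"tx":0,"ty":-0.0065,"tz":-0.06,"rx":0,"ry":0,"rz":0,"fingers":0},{"tx":0,"ty":-0.0085,"tz":-0.08,"rx":0,"ry":0,"rz":0,"fingers":0},{"tx":0,"ty":-0.0105,"tz":-0.1,"rx":0,"ry":0,"rz":0,"fingers":0},{"tx":0,"ty":-0.012,"tz":-0.112,"rx":0,"ry":0,"rz":0,"fingers":0},{"tx":0,"ty":-0.0125,"tz":-0.118,"rx":0,"ry":0,"rz":0,"fingers":0},{"tx":0,"ty":-0.0125,"tz":-0.118,"rx":0,"ry":0,"rz":0,"fingers":0}]'; python3 - <<'E'
from h import *
from rig import bot
o=bot.observe()
p=bot.read_camera("scene");cv2.imwrite("pics/s5.png",cv2.resize(p["image"][100:240,290:450],None,fx=4,fy=4,interpolation=2))
# easel v from tool, fingertips at easel (0,.003+?, .131)
R=np.array(o["ee_rot"]);
def pts(L):return np.array(o["position"])+ (np.array(L)-[0,.005,.131])@np.c_[R[:,1],R[:,0],-R[:,2]].T
q=pts([(.007,.09,.158),(.007,-.09,.158),(.007,.09,0),(.007,-.09,0),legpt(1.57,.096,.138),legpt(1.57,.088,.027)])
print(np.round((proj(p,q)-[290,100])*4))
Rt=downR(-.262,.28)
tcp=lambda x,y,z:easelT([x,y,-.262,.28,z],[(0,.005,.131)])[0]
T=(.4506,-.1933)
go(o,[(tcp(*T,.13),Rt),(tcp(*T,.05),Rt)])
E
```

```text
clock: 9.02
position: [0.518, 0.2575, 0.2603]
ee_rot: [[-0.026, 0.994, -0.104], [1.0, 0.026, -0.003], [0.0, -0.104, -0.995]]
wrist_force: [0.1, -0.1, -5.5]
opening: 0.148
grasp_force: 30.0
[[576. 104.]
 [234. 110.]
 [513. 321.]
 [205. 328.]
 [389. 269.]
 [352. 412.]]
t [-0.4544 -0.0423  0.0088] r [10.01  3.15 16.22]
t [-0.4544 -0.034   0.0884] r [10.01  3.15 16.22]
```

View pics/s5.png

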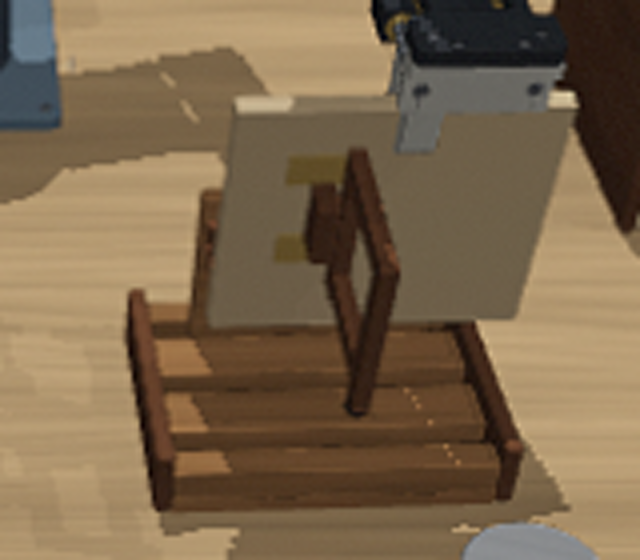

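The prediction matches: corner at (576,103), foot at (357,412). The leg is still at its stop and the grasp geometry is confirmed, so I carry it to above the board.

```bash
python3 -m pendant '[{"tx":-0.014,"ty":-0.001,"tz":0,"rx":0.3,"ry":0.1,"rz":0.5,"fingers":0},{"tx":-0.036,"ty":-0.003,"tz":0,"rx":0.8,"ry":0.25,"rz":1.3,"fingers":0},{"tx":-0.068,"ty":-0.006,"tz":0,"rx":1.5,"ry":0.5,"rz":2.4,"fingers":0},{"tx":-0.104,"ty":-0.01,"tz":0,"rx":2.3,"ry":0.7,"rz":3.7,"fingers":0},{"tx":-0.14,"ty":-0.013,"tz":0,"rx":3.1,"ry":1,"rz":5,"fingers":0},{"tx":-0.176,"ty":-0.016,"tz":0,"rx":3.9,"ry":1.2,"rz":6.3,"fingers":0},{"tx":-0.212,"ty":-0.02,"tz":0,"rx":4.7,"ry":1.5,"rz":7.6,"fingers":0},{"tx":-0.248,"ty":-0.023,"tz":0.001,"rx":5.5,"ry":1.7,"rz":8.9,"fingers":0},{"tx":-0.284,"ty":-0.0265,"tz":0.002,"rx":6.3,"ry":2,"rz":10.2,"fingers":0},{"tx":-0.32,"ty":-0.03,"tz":0.004,"rx":7.1,"ry":2.2,"rz":11.5,"fingers":0},{"tx":-0.356,"ty":-0.0335,"tz":0.006,"rx":7.9,"ry":2.5,"rz":12.8,"fingers":0},{"tx":-0.388,"ty":-0.0365,"tz":0.007,"rx":8.6,"ry":2.7,"rz":13.9,"fingers":0},{"tx":-0.416,"ty":-0.039,"tz":0.008,"rx":9.2,"ry":2.9,"rz":14.9,"fingers":0},{"tx":-0.438,"ty":-0.041,"tz":0.0085,"rx":9.7,"ry":3.05,"rz":15.7,"fingers":0},{"tx":-0.45,"ty":-0.042,"tz":0.009,"rx":10,"ry":3.15,"rz":16.1,"fingers":0},{"tx":-0.4544,"ty":-0.0423,"tz":0.009,"rx":10,"ry":3.15,"rz":16.2,"fingers":0},{"tx":-0.4544,"ty":-0.0423,"tz":0.009,"rx":10,"ry":3.15,"rz":16.2,"fingers":0},{"tx":-0.4544,"ty":-0.0423,"tz":0.009,"rx":10,"ry":3.15,"rz":16.2,"fingers":0}]'; cat >> h.py <<'E'
def held(o,P,g=(0,.005,.131)):
    R=np.array(o["ee_rot"]);return np.array(o["position"])+(np.array(P)-g)@np.c_[R[:,1],R[:,0],-R[:,2]].T
E
python3 - <<'E'
from h import *
from rig import bot
o=bot.observe()
p=bot.read_camera("scene");cv2.imwrite("pics/s6.png",cv2.resize(p["image"][110:270,90:290],None,fx=3.5,fy=3.5,interpolation=2))
q=held(o,[(.007,.09,.158),(.007,-.09,.158),(.007,.09,0),(.007,-.09,0),legpt(1.57,.096,.138),legpt(1.57,.088,.027),(0,0,0)])
print(np.round((proj(p,q)-[90,110])*3.5),q[[2,3,5,6]],o["wrist_force"])
Rt=downR(-.262,.28)
tcp=lambda x,y,z:easelT([x,y,-.262,.28,z],[(0,.005,.131)])[0]
T=(.4506,-.1933)
go(o,[(tcp(*T,z),Rt) for z in (.13,.035,.020)])
E
```

```text
clock: 11.32
position: [0.4868, -0.197, 0.2557]
ee_rot: [[0.258, 0.929, -0.267], [0.966, -0.247, 0.071], [0.0, -0.277, -0.961]]
wrist_force: [0.4, 0.6, -4.6]
opening: 0.147
grasp_force: 30.0
[[431.  67.]
 [159.  30.]
 [474. 226.]
 [230. 187.]
 [202. 193.]
 [257. 289.]
 [353. 198.]] [[ 0.48017414 -0.1072878   0.1279363 ]
 [ 0.43382012 -0.28121682  0.12790883]
 [ 0.5450793  -0.24352728  0.12786594]
 [ 0.45049702 -0.19252026  0.1298587 ]] [ 0.37278788  0.61594269 -4.58654116]
t [-0.0008  0.0002 -0.0002] r [-0.01  0.02  0.09]
t [-0.0008  0.0265  0.0911] r [-0.01  0.02  0.09]
t [-0.0008  0.0306  0.1055] r [-0.01  0.02  0.09]
```

View pics/s6.png

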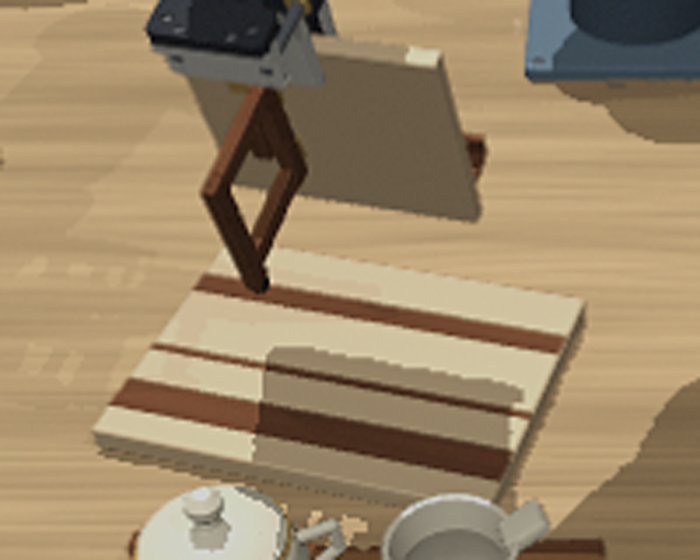

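The scene view shows the easel leaning above the board: foot at (258,287), bottom edge at (230,187)–(476,220), leg still open and everything within the footprint. I lower it, slowing near contact.

```bash
python3 -m pendant '[{"tx":-0.001,"ty":0.003,"tz":0.01,"rx":0,"ry":0,"rz":0,"fingers":0},{"tx":-0.001,"ty":0.0075,"tz":0.026,"rx":0,"ry":0,"rz":0,"fingers":0},{"tx":-0.001,"ty":0.013,"tz":0.044,"rx":0,"ry":0,"rz":0,"fingers":0},{"tx":-0.001,"ty":0.018,"tz":0.062,"rx":0,"ry":0,"rz":0,"fingers":0},{"tx":-0.001,"ty":0.022,"tz":0.077,"rx":0,"ry":0,"rz":0,"fingers":0},{"tx":-0.001,"ty":0.0255,"tz":0.088,"rx":0,"ry":0,"rz":0,"fingers":0},{"tx":-0.001,"ty":0.0273,"tz":0.094,"rx":0,"ry":0,"rz":0,"fingers":0},{"tx":-0.001,"ty":0.0284,"tz":0.098,"rx":0,"ry":0,"rz":0,"fingers":0},{"tx":-0.001,"ty":0.0284,"tz":0.098,"rx":0,"ry":0,"rz":0,"fingers":0}]'; python3 -m pendant '[{"tx":0,"ty":0.0003,"tz":0.001,"rx":0,"ry":0,"rz":0,"fingers":0},{"tx":0,"ty":0.0006,"tz":0.002,"rx":0,"ry":0,"rz":0,"fingers":0},{"tx":0,"ty":0.0009,"tz":0.003,"rx":0,"ry":0,"rz":0,"fingers":0},{"tx":0,"ty":0.0009,"tz":0.003,"rx":0,"ry":0,"rz":0,"fingers":0}]'; python3 - <<'E'
from h import *
from rig import bot
o=bot.observe();print(o["wrist_force"],o["moment"],held(o,[(.007,0,0),legpt(1.57,.088,.027)]))
E
```

```text
clock: 12.5
position: [0.4866, -0.199, 0.1536]
ee_rot: [[0.259, 0.928, -0.267], [0.966, -0.249, 0.071], [-0.0, -0.277, -0.961]]
wrist_force: [-0.8, 0.5, -4.8]
opening: 0.148
grasp_force: 30.0
clock: 13.0
position: [0.4866, -0.1989, 0.1504]
ee_rot: [[0.259, 0.928, -0.267], [0.966, -0.249, 0.072], [-0.0, -0.277, -0.961]]
wrist_force: [0.5, -0.0, -5.1]
opening: 0.149
grasp_force: 30.0
[ 0.52793533 -0.02448239 -5.08390136] [-0.12424403 -0.32730007  0.02667391] [[ 0.45673322 -0.19611529  0.02255155]
 [ 0.54476036 -0.2454885   0.02247471]]
```

Both contacts should be about 4 mm above the board. I creep down.

```bash
python3 -m pendant '[{"tx":0,"ty":0.0003,"tz":0.001,"rx":0,"ry":0,"rz":0,"fingers":0},{"tx":0,"ty":0.0006,"tz":0.002,"rx":0,"ry":0,"rz":0,"fingers":0},{"tx":0,"ty":0.0009,"tz":0.003,"rx":0,"ry":0,"rz":0,"fingers":0},{"tx":0,"ty":0.0009,"tz":0.003,"rx":0,"ry":0,"rz":0,"fingers":0}]'; python3 -m pendant '[{"tx":0,"ty":0.0003,"tz":0.001,"rx":0,"ry":0,"rz":0,"fingers":0},{"tx":0,"ty":0.0003,"tz":0.001,"rx":0,"ry":0,"rz":0,"fingers":0}]'; python3 -c "
from rig import bot
print(bot.observe()['moment'])"
```

```text
clock: 13.5
position: [0.4866, -0.1989, 0.1473]
ee_rot: [[0.259, 0.928, -0.267], [0.966, -0.249, 0.071], [-0.0, -0.277, -0.961]]
wrist_force: [-0.3, 0.2, -5.0]
opening: 0.143
grasp_force: 30.0
clock: 13.75
position: [0.4867, -0.1989, 0.1469]
ee_rot: [[0.259, 0.928, -0.267], [0.966, -0.249, 0.071], [-0.0, -0.276, -0.961]]
wrist_force: [-0.4, 1.2, 1.6]
opening: 0.147
grasp_force: 30.0
[ 0.09932395  0.08275312 -0.09318932]
```

```bash
python3 -m pendant '[{"tx":0,"ty":0.0002,"tz":0.0005,"rx":0,"ry":0,"rz":0,"fingers":0},{"tx":0,"ty":0.0002,"tz":0.0005,"rx":0,"ry":0,"rz":0,"fingers":0}]'; python3 - <<'E'
from h import *
from rig import bot
o=bot.observe();print(o["moment"],held(o,[(.007,0,0),legpt(1.57,.088,.027)])[:,2])
p=bot.read_camera("scene");cv2.imwrite("pics/s7.png",cv2.resize(p["image"][130:250,110:270],None,fx=4.5,fy=4.5,interpolation=2))
E
```

```text
clock: 14.0
position: [0.4868, -0.1989, 0.1468]
ee_rot: [[0.259, 0.928, -0.267], [0.966, -0.249, 0.071], [-0.0, -0.276, -0.961]]
wrist_force: [-1.4, 2.6, 5.9]
opening: 0.152
grasp_force: 30.0
[ 0.285417    0.4413509  -0.11868041] [0.0189639  0.01896237]
```

View pics/s7.png

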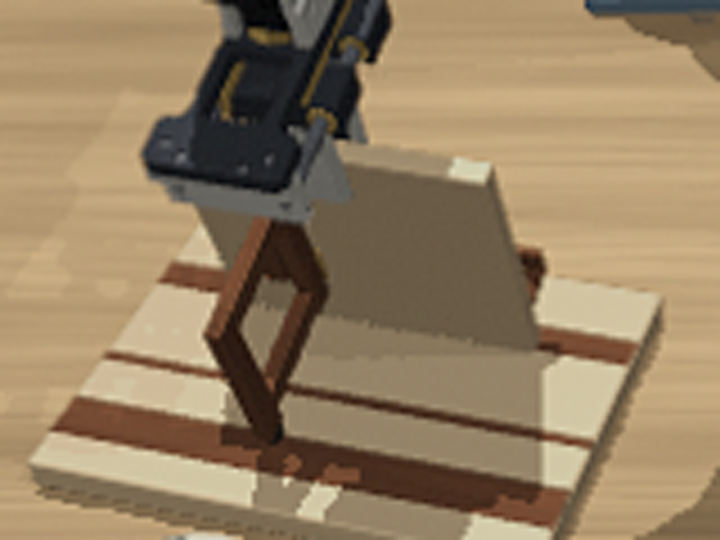

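The easel rests on the board, foot at (275,435) and rear edge at (330–540, 315–345), square to the stripes. I ease the load, open the fingers and withdraw along the panel.

```bash
python3 -m pendant '[{"tx":0,"ty":-0.0002,"tz":-0.0006,"rx":0,"ry":0,"rz":0,"fingers":0},{"tx":0,"ty":-0.0002,"tz":-0.0006,"rx":0,"ry":0,"rz":0,"fingers":0.016},{"tx":0,"ty":-0.0002,"tz":-0.0006,"rx":0,"ry":0,"rz":0,"fingers":0.02},{"tx":0,"ty":-0.0002,"tz":-0.0006,"rx":0,"ry":0,"rz":0,"fingers":0.03},{"tx":0,"ty":-0.0002,"tz":-0.0006,"rx":0,"ry":0,"rz":0,"fingers":0.045},{"tx":0,"ty":-0.0002,"tz":-0.0006,"rx":0,"ry":0,"rz":0,"fingers":0.05},{"tx":0,"ty":-0.0002,"tz":-0.0006,"rx":0,"ry":0,"rz":0,"fingers":0.05}]'; python3 -m pendant '[{"tx":0,"ty":0,"tz":-0.01,"rx":0,"ry":0,"rz":0,"fingers":0.05},{"tx":0,"ty":0,"tz":-0.03,"rx":0,"ry":0,"rz":0,"fingers":0.05},{"tx":0,"ty":0,"tz":-0.06,"rx":0,"ry":0,"rz":0,"fingers":0.05},{"tx":0,"ty":0,"tz":-0.1,"rx":0,"ry":0,"rz":0,"fingers":0.05},{"tx":0,"ty":0,"tz":-0.14,"rx":0,"ry":0,"rz":0,"fingers":0.05},{"tx":0.06,"ty":0,"tz":-0.15,"rx":0,"ry":0,"rz":0,"fingers":0.05},{"tx":0.12,"ty":0,"tz":-0.15,"rx":0,"ry":0,"rz":0,"fingers":0.05},{"tx":0.17,"ty":0,"tz":-0.15,"rx":0,"ry":0,"rz":0,"fingers":0.05},{"tx":0.2,"ty":0,"tz":-0.15,"rx":0,"ry":0,"rz":0,"fingers":0.05},{"tx":0.2,"ty":0,"tz":-0.15,"rx":0,"ry":0,"rz":0,"fingers":0.05},{"tx":0.2,"ty":0,"tz":-0.15,"rx":0,"ry":0,"rz":0,"fingers":0.05}]'; python3 - <<'E'
from h import *
from rig import bot
p=bot.read_camera("top");s=bot.read_camera("scene")
a=np.zeros((500,800,3),np.uint8);a[:400,:400]=cv2.resize(p["image"][160:320,290:450],(400,400),interpolation=2)
a[:360,400:]=cv2.resize(s["image"][120:264,110:270],(400,360),interpolation=2)
cv2.imwrite("pics/f8.png",a)
E
```

```text
clock: 14.92
position: [0.4867, -0.199, 0.1463]
ee_rot: [[0.259, 0.928, -0.267], [0.966, -0.248, 0.071], [-0.0, -0.277, -0.961]]
wrist_force: [0.8, -0.7, 0.5]
opening: 0.529
grasp_force: 0.0
clock: 16.3
position: [0.5784, -0.0171, 0.2908]
ee_rot: [[0.259, 0.928, -0.267], [0.966, -0.249, 0.071], [-0.001, -0.276, -0.961]]
wrist_force: [-0.4, 0.2, 0.0]
opening: 0.538
grasp_force: 0.0
```

View pics/f8.png

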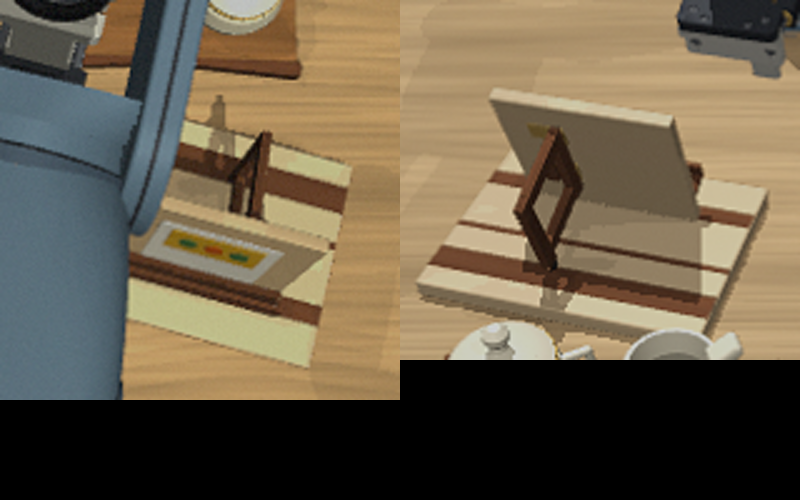

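The easel stands by itself on the board, parallel to the stripes, with the card facing the robot and the leg open. In the scene crop its foot is at (550,265) and its bottom edge ends at (698,217). The robot is clear of it.

```bash
python3 -c "
from rig import bot
print(bot.hand_in())"
```

```text
the job is handed in; nothing more can be done
None
```

The job is handed in: the easel stands by itself on the serving board, leg out at its stop, square to the board with the card facing the robot. It took about 16 s, and I moved nothing else.

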